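# Fetch the thick pin from behind the blocks in the gauge tray

## Task

In the grey gauge tray the thick plug pin is shut in between the magnetic base and the V block. First stand both blocks upright side by side on the black rubber mat, let go of them, and only then lay the thick pin lengthwise in the middle of the felt-lined pin seat; after that put each block back, upright and square, in the same end of the gauge tray it came from, within about a centimetre of where it stood. Leave the loose spring, the tally counter and the thin pin where they are.

Things in the scene. Friction and masses are not known exactly. Their poses are not given: they have to be found in the camera images.
- gauge_tray: Fixed grey steel tray, 180 (x) x 96 (y) mm; origin at the centre of its underside, z up. Floor 5 mm above the bench; rim 4 mm wide, 10 mm high; mid of each long side (x = 0, y = +-46 mm) a lug 36 mm long, 26 mm high, at the pin's ends. In a row along x stand a block centred near x = -46 mm, the thick pin across the middle, and the other block near x = +46 mm. Which block is at which end varies.
- mat: Fixed side area: a black ribbed rubber mat on a plywood board, 70 (x) x 136 (y) mm; its top is 24 mm above the bench. Origin at the centre of its underside on the bench, z up. Room for both blocks side by side along y, for example centred at y = -34 and +34 mm with their x axes along the mat's y.
- pin_seat: Fixed aluminium block with a shallow felt-lined recess, 116 (x) x 56 (y) mm outside, recess 106 x 46 mm; origin at the centre of its underside on the bench, x along its length, z up. Recess floor 24 mm above the bench, its lip 28 mm above the bench.
- magnet_block: Loose magnetic base: steel block 60 (x) x 50 (y) x 58 mm with a black knob on top up to 80 mm; 0.6 to 0.9 kg, not magnetised, knob fixed. Origin at the centre of its underside, z up. Stands in the gauge tray with x along the tray's x; grasp across its 50 mm width (along y), 45 mm above its underside.
- vee_block: Loose steel V block, 52 (x) x 46 (y) x 46 (z) mm, about 0.55 to 0.85 kg. Origin at the centre of its underside, z up. Stands in the gauge tray with x along the tray's x; grasp it across its 46 mm sides (along y), for example 33 mm above its underside; it is as firm as a solid cuboid.
- thick_pin: Loose steel plug pin, 80 mm long, 20 mm in diameter, about 0.2 kg, lying across the gauge tray (its x, the length, along the tray's y); it does not roll. Origin at mid-length on its underside, z up. The gap to the block at either side is only 4 to 14 mm: fingers fit only when the blocks are gone.
- loose_spring: Bystander: a loose grey coil spring, 38 mm in diameter, 52 mm high, standing on the bench. Origin at the centre of its underside.
- counter: Bystander: a loose white round tally counter, 51 x 47 x 25 mm, lying on the bench. Origin at the centre of its underside.
- thin_pin: Bystander: a loose thin plug pin, 80 mm long, 12 mm in diameter, lying on the bench. Origin at its middle, underside.
There are look-alikes about, which are no part of the job. What is shaped like the vee_block but yellow is not meant. Of the things shaped like the thick_pin, the steel one is meant.

How it is judged:
By the outcome, as a careful person would: the job done as asked, in the order asked, and still so for the second after the job is handed in, with the robot touching nothing.
It also fails if it takes over 112 s, if anything falls off the work surface, if the arm or the gripper's body presses on something with over 40 N, if the wrist force passes 120 N, or if a joint passes its speed limit or range.

## Robot

A 6-joint arm with a two-finger parallel gripper is mounted at the origin on a cart in front of the work surface, level with it; the furniture and walls round the work are solid. World frame = base frame: x ahead of the robot, y to its left, z up, the work surface at z = 0. Lengths are in m, angles in rad, forces in N, time in s.
With the tool pointing down it reaches from about 0.35 to 0.775 m from the base axis. Payload 7.3 kg.
Tool frame: the origin (TCP) lies midway between the tips of the shut fingers; the grasp point (between the pads) lies 19 mm behind it (robot.tcp_to_grasp is the distance from the TCP to the grasp point, in m); z points along the fingers, y is the line along which they close (so a half turn about z gives the same grasp; the last joint's range is limited). The gripper opens to 92 mm and grips with 3 to 60 N. Pads are 19 mm wide; open, the fingers measure 130 mm over their backs; the gripper's body (75 mm by 190 mm) begins 47 mm behind the grasp point.
Start: joints at [1.003, 0.342, 1.524, -0, 1.275, -0.146], TCP at [0.215, 0.479, 0.227] pointing down, gripper open.
Joint ranges: [-2.53, 2.53], [-0.77, 2.02], [0.04, 2.7], [-1, 4.14], [0.28, 2.66], [-3.11, 3.11]. Speed limits (rad/s): [2.57, 2.57, 3.14, 3.14, 3.14, 3.14].

## Interface

Orientations are given as [roll, pitch, yaw] about the fixed x, y, z axes, in that order (R = Rz(yaw) Ry(pitch) Rx(roll)).
In Python, from cell import readout, cams, ticket, robot gives the robot as it stands. The module is installed in compiled form; this text tells all that it offers.
- The arm moves only by the tool jog_arm, never from a script. Its argument "plan" is a list of rows, each a list of 5 numbers: the shift along the world's x, y, z each as a share of 0.08 m, from -1 to 1, then the turn about the world's z as a share of 90 degrees, from -1 to 1, then the opening, from -1 (shut) to 1 (fully open). A call has 1 to 12 rows; each row is the pose to reach, as a shift and turn from the pose commanded when the call began; what a row does not reach only later rows make up. A row lasts 1/10 s, in which the tool goes at most 50 mm and 8.59 degrees, less where a joint would pass 70% of its speed; a pose out of reach is approached as far as the arm can. A call with a number of a shift or a turn outside -1 to 1 is refused whole. A call with a gripper value outside its range is refused whole. The fingers move at their own pace and stop on an object; "squeeze" is the grip in N (left out, the last holds). Time passes only in rows, so rows that repeat a pose let the fingers close. It gives the time, the measured TCP pose, the force, the opening and the grip force at its end, in the units of the state.
- readout.observe(): the state, without advancing time (a new reading comes with each control period).
- cams.read_camera(name): name is "scene" or "top" or "wrist"; returns the picture (400x640x3 uint8, blue, green, red); there is no depth.
- cams.calibration(name): a dict with "K" (3x3 intrinsics, pixels), "world_from_camera" (4x4, takes a point from camera to world coordinates). Camera axes: x right, y down, z forward; pixel columns grow to the right and rows downward; lengths in m; the calibration is good to about 2 mm. A picture is of the moment at which its call begins: read the wrist's pose just before it. calibration takes no time and is no camera call; for the wrist camera it gives the pose at the moment of the call.
- ticket.hand_in(): hands the job in; it is judged then, once.
The state is a dict: "time": time; "qpos": joint angles; "qvel": joint speeds; "joint_efforts": joint torques, N m; "tool_pos": TCP position; "tool_rot": TCP orientation; "contact_force": force on the tool from outside, world axes, zero at the start; "torque": the same for the moment, N m; "opening": finger opening in m; "grip_force": force on a finger pad.
Only numpy, scipy, OpenCV 4.12 (cv2) and the standard library are available. Lean on these libraries where they do the work, as an engineer would, in place of code of your own. Each camera call takes 0.05 s, during which the arm holds its last target. There are 200 camera calls.

## Working session

There is one attempt and no reset: what is moved stays moved. The work goes in short steps, Python scripts to look and compute and a tool call to move; the robot and the scene stay as the last step left them, time stands still between calls to the robot, and variables do not carry over. Pictures are saved under pics/ and viewed, at most 14 in all, crops included, and the job is handed in when it is done.

Besides the shell and the picture viewer there is one more tool, called after ">>>" as name([rows], argument=value, ...), one row to a line, values as JSON. jog_arm: Moves the arm, as the interface text tells. Shift numbers are shares of 0.08 m and turn numbers shares of 90 degrees, none past 1 either way. Its arguments: {"type":"object","properties":{"plan":{"type":"array"},"squeeze":{"type":"number"}},"required":["plan"]}

```bash
mkdir -p pics
cat > h.py <<'E'
import numpy as np, cv2
from cell import readout, cams, ticket, robot
def snap(n,f):
    c=cams.calibration(n); im=np.array(cams.read_camera(n)); cv2.imwrite('pics/'+f,im); return im,c
def ray(c,px,z):
    K=np.array(c['K']);T=np.array(c['world_from_camera'])
    d=T[:3,:3]@np.linalg.solve(K,[px[0],px[1],1.]);o=T[:3,3]
    return o+d*(z-o[2])/d[2]
def proj(c,P):
    K=np.array(c['K']);T=np.array(c['world_from_camera'])
    p=K@(T[:3,:3].T@(np.array(P)-T[:3,3]));return p[:2]/p[2]
E
python3 - <<'E'
from h import *
np.set_printoptions(precision=3,suppress=True)
for n in('top','scene'):
    im,c=snap(n,n+'0.png');print(np.array(c['world_from_camera']),c['K'])
print(readout.observe(), robot.tcp_to_grasp)
E
```

```text
[[ 0.027 -0.988  0.154  0.335]
 [-0.999 -0.03  -0.019  0.206]
 [ 0.023 -0.154 -0.988  1.164]
 [ 0.     0.     0.     1.   ]] [[488.56    0.    319.421]
 [  0.    488.56  206.299]
 [  0.      0.      1.   ]]
[[-0.521 -0.41   0.748 -0.309]
 [-0.853  0.262 -0.451  0.722]
 [-0.011 -0.874 -0.486  0.59 ]
 [ 0.     0.     0.     1.   ]] [[505.217   0.    320.399]
 [  0.    505.217 208.851]
 [  0.      0.      1.   ]]
{'time': 0.1, 'qpos': array([ 1.003,  0.343,  1.525, -0.   ,  1.275, -0.146]), 'qvel': array([-0.001, -0.003, -0.001, -0.001, -0.   , -0.   ]), 'joint_efforts': array([  0.001, -43.201, -24.47 ,   0.072,   0.053,  -0.   ]), 'tool_pos': array([0.215, 0.479, 0.226]), 'tool_rot': array([-3.14, -0.  ,  2.72]), 'contact_force': array([0.605, 0.046, 0.043]), 'torque': array([ 0.065, -0.012,  0.025]), 'grip_force': 0.0, 'opening': 0.09164498879064521} 0.0188
```

View pics/top0.png

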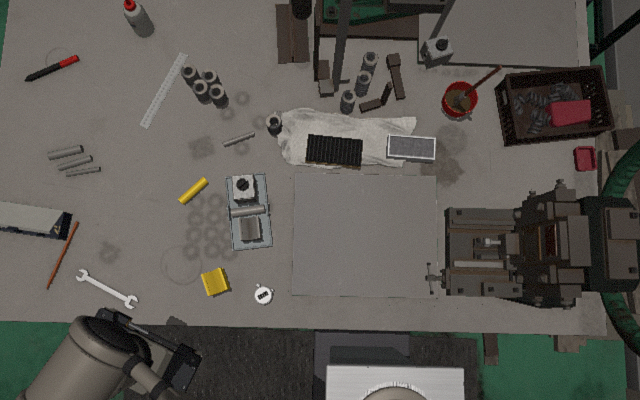

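View pics/scene0.png

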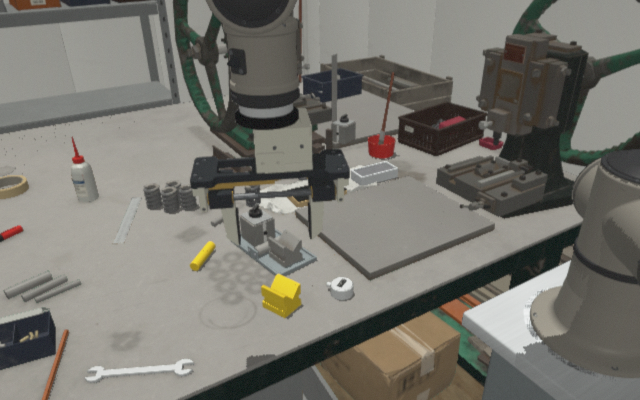

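The top view shows the tray at about (249,212), with the magnetic base (knob) at (243,188), the pin at (247,211) and the V block at (250,230). The mat is at (334,150), the seat at (411,148), the spring at (273,125), the thin pin at (238,139) and the counter at (263,295).

Possible mix-ups:
- **Pins:** steel pin in the tray (247,211), which I choose. The others are the yellow pin (193,190), the thin pin (238,139) and the grey rods (65,152).
- **V blocks:** steel one in the tray (250,230), which I choose. The yellow one is at (214,281).

I'll check this choice in a close crop.

Run:
```python
from h import *
im=cv2.imread('pics/top0.png')
a=cv2.resize(im[165:255,215:285],None,fx=5,fy=5,interpolation=cv2.INTER_CUBIC)
b=cv2.resize(im[105:180,265:445],None,fx=4.4,fy=4.4,interpolation=cv2.INTER_CUBIC)
cv2.imwrite('pics/ca.png',a);cv2.imwrite('pics/cb.png',b)
```

```text
(no output)
```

View pics/ca.png

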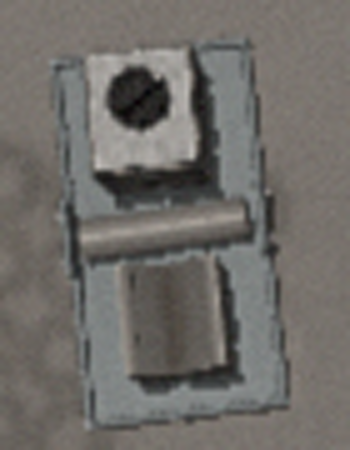

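View pics/cb.png

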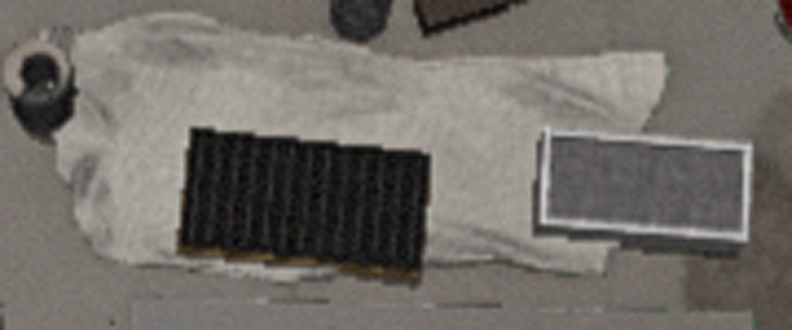

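The crop confirms the choice: knobbed magnetic base at the upper end, bare steel pin across the middle, steel V block at the lower end. The mat and seat corners are also clear, so I'll compute poses.

Run:
```python
from h import *
np.set_printoptions(precision=4,suppress=True)
c=cams.calibration('top')
def q(name,pts,s,o,z):
    P=np.array([ray(c,(np.array(p)+.5)/s+o-.5,z)[:2] for p in pts]); 
    e=[np.linalg.norm(P[(i+1)%4]-P[i]) for i in range(len(P))] if len(P)==4 else [np.linalg.norm(P[1]-P[0])]
    d=P[1]-P[0]; d2=(P[2]-P[1]) if len(P)==4 else d
    d=(P[1]-P[0])+(P[2]-P[3]) if len(P)==4 else d
    f=(P[3]-P[0])+(P[2]-P[1]) if len(P)==4 else d
    print(name,P.mean(0),'sides',np.array(e),'ang',np.degrees(np.arctan2(d[1],d[0])),np.degrees(np.arctan2(f[1],f[0])))
A=np.array([215,165]);B=np.array([265,105])
q('tray',[(52,65),(250,42),(288,405),(88,425)],5,A,.010)
q('mag',[(88,55),(190,48),(195,160),(93,170)],5,A,.063)
q('vee',[(120,265),(218,255),(227,368),(132,375)],5,A,.051)
q('pin',[(80,237),(247,220)],5,A,.018)
q('mat',[(190,128),(430,153),(420,270),(182,245)],4.4,B,.024)
q('seat',[(545,130),(752,145),(747,240),(540,225)],4.4,B,.028)
q('spring',[(40,68),(40,69)],4.4,B,.052)
im=cv2.imread('pics/top0.png')
for n,px in(('thin',(238,139)),('cnt',(263,295)),('rodplate0',(293,172)),('plate',(437,297))):print(n,ray(c,px,.01))
```

```text
tray [0.4985 0.3532] sides [0.0955 0.1762 0.0942 0.1741] ang -82.01246405331264 -171.45189447722078
mag [0.548  0.3619] sides [0.0467 0.0524 0.0465 0.0537] ang -83.34829867960268 -174.63575626205076
vee [0.4543 0.3439] sides [0.0449 0.0522 0.0432 0.0509] ang -83.24183382385434 -171.8993123821606
pin [0.4991 0.355 ] sides [0.079] ang -82.38022157973415 -82.38022157973415
mat [0.6516 0.1533] sides [0.1327 0.0663 0.1304 0.0662] ang -94.26889524546988 176.9883772272361
seat [ 0.6644 -0.033 ] sides [0.1144 0.0539 0.1136 0.0539] ang -92.37263526419301 176.93123829481956
spring [0.7112 0.299 ] sides [0.0006] ang -177.6551780446921 -177.6551780446921
thin [0.6748 0.3873 0.01  ]
cnt [0.3028 0.31   0.01  ]
rodplate0 [0.5969 0.2507 0.01  ]
plate [ 0.3088 -0.0959  0.01  ]
```

>>> jog_arm([
  [0.45,-0.2,0.25,0.05,1],
  [0.89,-0.39,0.45,0.09,1],
  [0.89,-0.39,0.45,0.09,1],
])

```text
time: 0.4
tool_pos: [0.29, 0.447, 0.2644]
tool_rot: [3.139, 0.003, 2.859]
contact_force: [-0.9, 1.1, 0.8]
opening: 0.0915
grip_force: 0.0
```

>>> jog_arm([
  [0.45,-0.2,0.25,0.05,1],
  [0.89,-0.39,0.45,0.09,1],
  [0.89,-0.39,0.45,0.09,1],
])

```text
time: 0.7
tool_pos: [0.3608, 0.4156, 0.2999]
tool_rot: [3.14, 0.003, 2.999]
contact_force: [-0.3, 0.9, -0.5]
opening: 0.0914
grip_force: 0.0
```

>>> jog_arm([
  [0.45,-0.2,0,0.05,1],
  [0.89,-0.39,0,0.09,1],
  [0.89,-0.39,0,0.09,1],
])

```text
time: 1.0
tool_pos: [0.4308, 0.3839, 0.297]
tool_rot: [-3.14, -0.001, 3.141]
contact_force: [-0.7, -0.1, -1.0]
opening: 0.0915
grip_force: 0.0
```

>>> jog_arm([
  [0.45,-0.2,0,0.05,1],
  [0.89,-0.39,0,0.088,1],
  [0.89,-0.39,0,0.088,1],
  [0.89,-0.39,0,0.088,1],
  [0.89,-0.39,0,0.088,1],
])

```text
time: 1.5
tool_pos: [0.4982, 0.3552, 0.2984]
tool_rot: [3.141, -0.001, -3.001]
contact_force: [-0.2, -0.9, 0.6]
opening: 0.0917
grip_force: 0.0
```

Run:
```python
from h import *
np.set_printoptions(precision=4,suppress=True)
im,c=snap('wrist','w1.png');print(c);o=readout.observe();print(o['tool_pos'],o['tool_rot'],o['qpos'],o['time'])
```

```text
{'K': array([[330.6007,   0.    , 317.6858],
       [  0.    , 330.6007, 195.9358],
       [  0.    ,   0.    ,   1.    ]]), 'world_from_camera': array([[-0.139 ,  0.9561,  0.2578,  0.4295],
       [ 0.9903,  0.1342,  0.0364,  0.3449],
       [ 0.0002,  0.2604, -0.9655,  0.4562],
       [ 0.    ,  0.    ,  0.    ,  1.    ]])}
[0.4982 0.3552 0.2986] [ 3.1413 -0.0008 -3.0004] [ 0.4939  0.4699  1.13    0.0006  1.5423 -1.2182] 1.55
```

View pics/w1.png

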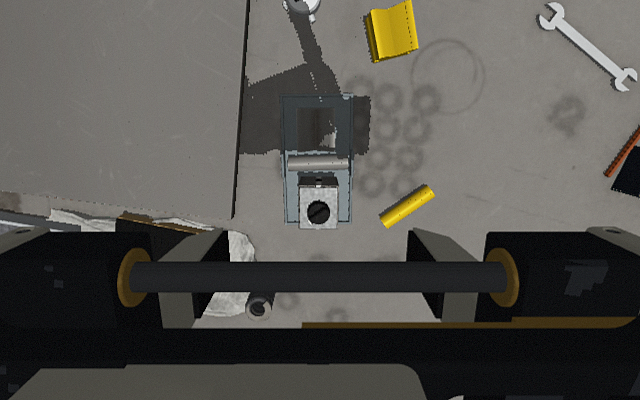

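The wrist view shows the tray at (317,158): magnetic base at (318,207), pin at (317,161), V block at (317,128) in the arm's shadow. I'll enlarge it for corner pixels.

Run:
```python
from h import *
im=cv2.imread('pics/w1.png')[85:240,265:370]
a=cv2.resize(im,None,fx=3.8,fy=3.8,interpolation=cv2.INTER_CUBIC)
a=np.clip(255*(a/255.)**.6,0,255).astype('u1');cv2.imwrite('pics/cw.png',a)
```

```text
(no output)
```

View pics/cw.png

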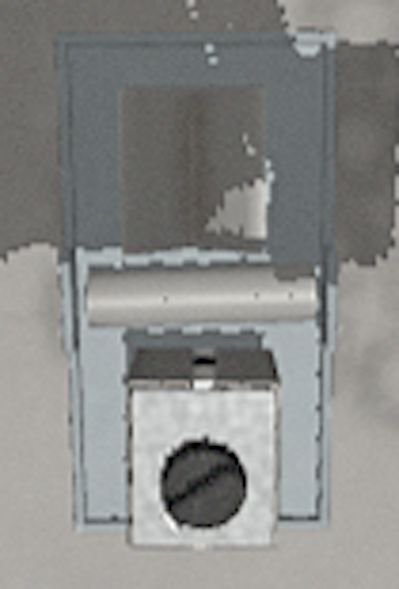

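```bash
cat >> h.py <<'E'
def quad(c,name,pts,s,o,z):
    P=np.array([ray(c,(np.array(p)+.5)/s+o-.5,z)[:2] for p in pts])
    d=(P[1]-P[0])+(P[2]-P[3]);f=(P[3]-P[0])+(P[2]-P[1])
    print(name,P.mean(0),'sides',[round(float(np.linalg.norm(P[(i+1)%4]-P[i])),4) for i in range(4)],'ang',np.degrees(np.arctan2(d[1],d[0])),np.degrees(np.arctan2(f[1],f[0])))
E
python3 - <<'E'
from h import *
np.set_printoptions(precision=4,suppress=True)
c=cams.calibration('wrist');A=np.array([265,85])
quad(c,'tray',[(57,35),(338,31),(330,527),(75,527)],3.8,A,.010)
quad(c,'mag',[(132,388),(277,388),(277,545),(129,547)],3.8,A,.063)
quad(c,'vee',[(120,87),(266,87),(268,243),(122,250)],3.8,A,.051)
quad(c,'pin',[(88,271),(317,270),(317,318),(88,325)],3.8,A,.016)
E
```

```text
tray [0.5012 0.3546] sides [0.0954, 0.1784, 0.096, 0.1771] ang 98.41446599000957 8.591983480736635
mag [0.5499 0.3627] sides [0.0467, 0.0538, 0.0493, 0.0545] ang 98.44729199479423 7.527629144661562
vee [0.4554 0.3462] sides [0.0455, 0.0485, 0.0471, 0.0508] ang 99.41990354173211 8.649517084983426
pin [0.5013 0.3554] sides [0.0805, 0.0171, 0.0814, 0.0193] ang 99.04309401876078 7.957354927923437
```

>>> jog_arm([
  [0.3,0.05,-0.45,0,1],
  [0.62,0.1,-0.9,0,1],
  [0.62,0.1,-0.9,0,1],
])

```text
time: 1.85
tool_pos: [0.5481, 0.3618, 0.2201]
tool_rot: [-3.138, -0.01, -3.002]
contact_force: [-1.0, -0.1, -0.1]
opening: 0.0919
grip_force: 0.0
```

>>> jog_arm([
  [0,0,-0.4,0,1],
  [0,0,-0.8,0,1],
  [0,0,-0.8,0,1],
  [0,0,-0.8,0,1],
  [0,0,-0.8,0,1],
])

```text
time: 2.35
tool_pos: [0.5499, 0.3632, 0.1658]
tool_rot: [3.14, 0.004, -3.001]
contact_force: [-0.1, 0.1, 0.6]
opening: 0.0917
grip_force: 0.0
```

Run:
```python
from h import *
o=readout.observe();print(o['tool_pos'],o['tool_rot'],o['contact_force'])
```

```text
[0.54992279 0.3631707  0.16579529] [ 3.14000128  0.0041239  -3.00056826] [-0.06582553  0.08020328  0.64152011]
```

>>> jog_arm([
  [0,0,-0.4,0,1],
  [0,0,-0.8,0,1],
  [0,0,-0.9,0,1],
])

```text
time: 2.65
tool_pos: [0.5482, 0.3618, 0.0894]
tool_rot: [-3.141, -0.003, -3.001]
contact_force: [0.8, -0.4, -0.1]
opening: 0.092
grip_force: 0.0
```

>>> jog_arm([
  [0,0,-0.3,0,1],
  [0,0,-0.6,0,1],
  [0,0,-0.75,0,1],
  [0,0,-0.75,0,1],
  [0,0,-0.75,0,1],
])

```text
time: 3.15
tool_pos: [0.5502, 0.3627, 0.0324]
tool_rot: [3.141, 0.002, -3.001]
contact_force: [0.0, 0.2, 0.6]
opening: 0.0919
grip_force: 0.0
```

>>> jog_arm([
  [0,0,0,0,-1],
  [0,0,0,0,-1],
  [0,0,0,0,-1],
  [0,0,0,0,-1],
  [0,0,0,0,-1],
  [0,0,0,0,-1],
  [0,0,0,0,-1],
  [0,0,0,0,-1],
], squeeze=50)

```text
time: 3.95
tool_pos: [0.5493, 0.3625, 0.0308]
tool_rot: [3.141, 0.0, -3.001]
contact_force: [-0.5, 1.3, 1.0]
opening: 0.0499
grip_force: 50.0
```

>>> jog_arm([
  [0,0,0.1,0,-1],
  [0,0,0.4,0,-1],
  [0,0,0.7,0,-1],
  [0,0,1,0,-1],
])

```text
time: 4.35
tool_pos: [0.5486, 0.3616, 0.1106]
tool_rot: [-3.14, -0.003, -3.001]
contact_force: [-0.4, 0.2, -6.2]
opening: 0.0498
grip_force: 50.0
```

>>> jog_arm([
  [0.1,-0.15,0.1,-0.08,-1],
  [0.2,-0.3,0.2,-0.16,-1],
  [0.3,-0.5,0.3,-0.24,-1],
  [0.4,-0.65,0.4,-0.32,-1],
  [0.44,-0.73,0.4,-0.376,-1],
])

```text
time: 4.85
tool_pos: [0.5853, 0.3022, 0.1433]
tool_rot: [-3.141, 0.001, 2.686]
contact_force: [0.8, -0.1, -6.0]
opening: 0.0502
grip_force: 50.0
```

>>> jog_arm([
  [0.1,-0.15,0,-0.08,-1],
  [0.2,-0.3,0,-0.16,-1],
  [0.3,-0.5,0,-0.24,-1],
  [0.4,-0.65,0,-0.32,-1],
  [0.44,-0.73,0,-0.376,-1],
])

```text
time: 5.35
tool_pos: [0.6197, 0.2436, 0.1417]
tool_rot: [-3.139, 0.0, 2.095]
contact_force: [0.1, 0.2, -7.0]
opening: 0.0495
grip_force: 50.0
```

>>> jog_arm([
  [0.1,-0.15,0,-0.08,-1],
  [0.2,-0.3,0,-0.16,-1],
  [0.3,-0.5,0,-0.24,-1],
  [0.4,-0.65,0,-0.32,-1],
  [0.44,-0.73,0,-0.376,-1],
  [0.44,-0.73,0,-0.376,-1],
  [0.44,-0.73,0,-0.376,-1],
  [0.44,-0.73,0,-0.376,-1],
])

```text
time: 6.15
tool_pos: [0.6543, 0.1875, 0.1424]
tool_rot: [-3.141, 0.0, 1.513]
contact_force: [-0.4, -0.3, -6.6]
opening: 0.0503
grip_force: 50.0
```

Run:
```python
from h import *
np.set_printoptions(precision=4,suppress=True)
c=cams.calibration('wrist')
im,c=snap('wrist','w2.png');o=readout.observe();print(o['tool_pos'],np.degrees(o['tool_rot']),o['qpos'],o['time'])
```

```text
[0.6544 0.1876 0.1426] [-179.9614    0.003    86.652 ] [0.1666 0.6972 1.1557 0.0001 1.2894 0.225 ] 6.2
```

View pics/w2.png

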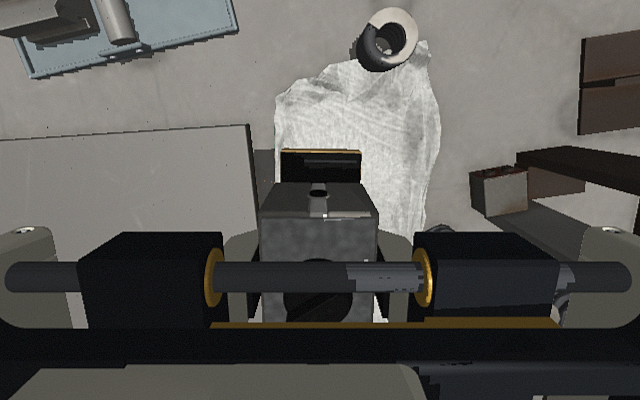

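The held base is over the mat. The mat's far edge shows at (281,150)–(361,151), roughly centred on the block at (320,190) and parallel to it. I'll check that edge against my mat pose.

Run:
```python
from h import *
c=cams.calibration('wrist')
im=cv2.imread('pics/w2.png')
a=ray(c,(280.5,152.5),.024);b=ray(c,(361,153.5),.024);print(a,b,np.linalg.norm(a-b),(a+b)/2,np.degrees(np.arctan2(*(b-a)[1::-1])))
```

```text
[0.62586849 0.22193469 0.024     ] [0.69302305 0.21709797 0.024     ] 0.06732851995251232 [0.65944577 0.21951633 0.024     ] -4.119539084817975
```

>>> jog_arm([
  [0.02,-0.02,-0.2,0,-1],
  [0.02,-0.02,-0.4,0,-1],
  [0.02,-0.02,-0.6,0,-1],
  [0.02,-0.02,-0.8,0,-1],
  [0.02,-0.02,-0.8,0,-1],
])

```text
time: 6.7
tool_pos: [0.6545, 0.1856, 0.076]
tool_rot: [-3.136, 0.001, 1.512]
contact_force: [-1.6, -0.3, -6.1]
opening: 0.0502
grip_force: 50.0
```

>>> jog_arm([
  [0,0,-0.1,0,-1],
  [0,0,-0.2,0,-1],
  [0,0,-0.26,0,-1],
  [0,0,-0.32,0,-1],
  [0,0,-0.34,0,-1],
  [0,0,-0.35,0,-1],
  [0,0,-0.35,0,-1],
  [0,0,-0.35,0,-1],
])

```text
time: 7.5
tool_pos: [0.6567, 0.1854, 0.0511]
tool_rot: [3.141, -0.0, 1.51]
contact_force: [0.1, -0.7, -5.8]
opening: 0.0503
grip_force: 50.0
```

>>> jog_arm([
  [0,0,-0.007,0,-1],
  [0,0,-0.015,0,-1],
  [0,0,-0.015,0,-1],
])

```text
time: 7.8
tool_pos: [0.6567, 0.1854, 0.0499]
tool_rot: [3.141, -0.0, 1.51]
contact_force: [0.2, 0.4, -4.6]
opening: 0.0505
grip_force: 50.0
```

>>> jog_arm([
  [0,0,0,0,1],
  [0,0,0,0,1],
  [0,0,0,0,1],
  [0,0,0,0,1],
  [0,0,0.1,0,1],
  [0,0,0.3,0,1],
  [0,0,0.6,0,1],
  [0,0,1,0,1],
  [0,0,1,0,1],
])

```text
time: 8.7
tool_pos: [0.6593, 0.1859, 0.1357]
tool_rot: [3.132, -0.002, 1.51]
contact_force: [1.4, -0.8, 0.3]
opening: 0.0915
grip_force: 0.0
```

>>> jog_arm([
  [0,0,0.4,0,1],
  [-0.2,0.2,0.4,0.09,1],
  [-0.4,0.4,0.4,0.18,1],
  [-0.6,0.6,0.4,0.27,1],
  [-0.84,0.67,0.4,0.375,1],
])

```text
time: 9.2
tool_pos: [0.5887, 0.2403, 0.1616]
tool_rot: [3.141, -0.0, 2.091]
contact_force: [-0.8, 0.6, -0.2]
opening: 0.092
grip_force: 0.0
```

>>> jog_arm([
  [-0.2,0.2,0,0.09,1],
  [-0.4,0.4,0,0.18,1],
  [-0.6,0.6,0,0.27,1],
  [-0.84,0.67,0,0.375,1],
])

```text
time: 9.6
tool_pos: [0.5215, 0.2939, 0.1616]
tool_rot: [3.141, 0.0, 2.665]
contact_force: [-0.2, -0.4, -0.7]
opening: 0.0923
grip_force: 0.0
```

>>> jog_arm([
  [-0.2,0.2,0,0.09,1],
  [-0.4,0.4,0,0.18,1],
  [-0.6,0.6,0,0.27,1],
  [-0.84,0.67,0,0.376,1],
  [-0.84,0.67,0,0.376,1],
  [-0.84,0.67,0,0.376,1],
  [-0.84,0.67,0,0.376,1],
])

```text
time: 10.3
tool_pos: [0.4558, 0.3459, 0.1617]
tool_rot: [3.141, 0.001, -3.037]
contact_force: [-0.3, -0.3, -0.4]
opening: 0.0918
grip_force: 0.0
```

>>> jog_arm([
  [0,0,-0.3,0.0235,1],
  [0,0,-0.6,0.0235,1],
  [0,0,-0.9,0.0235,1],
  [0,0,-0.9,0.0235,1],
])

```text
time: 10.7
tool_pos: [0.454, 0.3446, 0.0865]
tool_rot: [-3.139, -0.006, -3.0]
contact_force: [0.2, -0.4, 0.6]
opening: 0.0919
grip_force: 0.0
```

>>> jog_arm([
  [0,0,-0.3,0,1],
  [0,0,-0.6,0,1],
  [0,0,-0.8,0,1],
  [0,0,-0.88,0,1],
  [0,0,-0.88,0,1],
  [0,0,-0.88,0,1],
])

```text
time: 11.3
tool_pos: [0.4559, 0.3465, 0.0203]
tool_rot: [3.141, 0.002, -2.998]
contact_force: [0.5, 0.6, 1.1]
opening: 0.0917
grip_force: 0.0
```

>>> jog_arm([
  [0,0,0,0,-1],
  [0,0,0,0,-1],
  [0,0,0,0,-1],
  [0,0,0,0,-1],
  [0,0,0,0,-1],
  [0,0,0,0,-1],
  [0,0,0,0,-1],
  [0,0,0,0,-1],
], squeeze=50)

```text
time: 12.1
tool_pos: [0.4549, 0.3463, 0.0191]
tool_rot: [3.141, -0.0, -2.997]
contact_force: [-0.6, 0.1, -0.0]
opening: 0.0456
grip_force: 50.0
```

>>> jog_arm([
  [0,0,0.1,0,-1],
  [0,0,0.4,0,-1],
  [0,0,0.7,0,-1],
  [0,0,1,0,-1],
])

```text
time: 12.5
tool_pos: [0.4541, 0.3457, 0.0994]
tool_rot: [-3.141, -0.002, -2.997]
contact_force: [0.4, 0.2, -6.1]
opening: 0.0458
grip_force: 50.0
```

>>> jog_arm([
  [0.1,-0.1,0.1,-0.08,-1],
  [0.3,-0.3,0.4,-0.16,-1],
  [0.5,-0.5,0.45,-0.24,-1],
  [0.7,-0.75,0.45,-0.32,-1],
  [0.82,-0.951,0.45,-0.377,-1],
])

```text
time: 13.0
tool_pos: [0.5209, 0.2688, 0.1349]
tool_rot: [-3.141, -0.0, 2.689]
contact_force: [0.4, -0.4, -6.0]
opening: 0.0455
grip_force: 50.0
```

>>> jog_arm([
  [0.2,-0.2,0,-0.08,-1],
  [0.4,-0.4,0,-0.16,-1],
  [0.6,-0.6,0,-0.24,-1],
  [0.7,-0.8,0,-0.32,-1],
  [0.82,-0.951,0,-0.377,-1],
])

```text
time: 13.5
tool_pos: [0.5856, 0.1927, 0.1343]
tool_rot: [-3.139, -0.001, 2.096]
contact_force: [0.5, -0.1, -6.1]
opening: 0.0454
grip_force: 50.0
```

>>> jog_arm([
  [0.2,-0.2,0,-0.08,-1],
  [0.4,-0.4,0,-0.16,-1],
  [0.6,-0.6,0,-0.24,-1],
  [0.7,-0.8,0,-0.32,-1],
  [0.82,-0.951,0,-0.377,-1],
  [0.82,-0.951,0,-0.377,-1],
  [0.82,-0.951,0,-0.377,-1],
  [0.82,-0.951,0,-0.377,-1],
])

```text
time: 14.3
tool_pos: [0.6509, 0.1187, 0.1347]
tool_rot: [-3.14, -0.0, 1.511]
contact_force: [-0.0, -0.5, -7.0]
opening: 0.0456
grip_force: 50.0
```

>>> jog_arm([
  [0.01,-0.01,-0.2,0,-1],
  [0.01,-0.01,-0.4,0,-1],
  [0.01,-0.01,-0.6,0,-1],
  [0.01,-0.01,-0.8,0,-1],
  [0.01,-0.01,-0.8,0,-1],
])

```text
time: 14.8
tool_pos: [0.6502, 0.1179, 0.0685]
tool_rot: [-3.136, 0.001, 1.511]
contact_force: [0.2, 0.8, -6.9]
opening: 0.0458
grip_force: 50.0
```

>>> jog_arm([
  [0,0,-0.1,0,-1],
  [0,0,-0.2,0,-1],
  [0,0,-0.3,0,-1],
  [0,0,-0.36,0,-1],
  [0,0,-0.39,0,-1],
  [0,0,-0.4,0,-1],
  [0,0,-0.4,0,-1],
  [0,0,-0.41,0,-1],
  [0,0,-0.41,0,-1],
])

```text
time: 15.7
tool_pos: [0.6526, 0.1172, 0.0385]
tool_rot: [3.141, -0.0, 1.509]
contact_force: [0.7, 0.1, -6.0]
opening: 0.0455
grip_force: 50.0
```

>>> jog_arm([
  [0,0,-0.007,0,-1],
  [0,0,-0.013,0,-1],
  [0,0,-0.013,0,1],
  [0,0,-0.013,0,1],
  [0,0,-0.013,0,1],
  [0,0,-0.013,0,1],
  [0,0,0.1,0,1],
  [0,0,0.3,0,1],
  [0,0,0.6,0,1],
  [0,0,1,0,1],
  [0,0,1,0,1],
])

```text
time: 16.8
tool_pos: [0.6554, 0.1174, 0.1243]
tool_rot: [3.132, -0.001, 1.51]
contact_force: [0.7, -0.1, 0.2]
opening: 0.0916
grip_force: 0.0
```

>>> jog_arm([
  [0,0,0.5,0,1],
  [-0.2,0.2,0.5,0.02,1],
  [-0.45,0.6,0.5,0.03,1],
  [-0.634,0.99,0.5,0.044,1],
])

```text
time: 17.2
tool_pos: [0.601, 0.1968, 0.1588]
tool_rot: [3.141, -0.0, 1.578]
contact_force: [-0.3, 0.1, 0.7]
opening: 0.0916
grip_force: 0.0
```

>>> jog_arm([
  [-0.2,0.3,0,0.02,1],
  [-0.45,0.6,0,0.03,1],
  [-0.634,0.99,0,0.044,1],
])

```text
time: 17.5
tool_pos: [0.55, 0.276, 0.1585]
tool_rot: [-3.141, 0.0, 1.648]
contact_force: [0.8, 0.7, -0.1]
opening: 0.0919
grip_force: 0.0
```

>>> jog_arm([
  [-0.2,0.3,0,0.02,1],
  [-0.45,0.6,0,0.03,1],
  [-0.634,0.99,0,0.044,1],
  [-0.634,0.99,0,0.044,1],
  [-0.634,0.99,0,0.044,1],
  [-0.634,0.99,0,0.044,1],
])

```text
time: 18.1
tool_pos: [0.5008, 0.354, 0.1584]
tool_rot: [3.141, 0.0, 1.716]
contact_force: [0.3, -0.0, 0.1]
opening: 0.0918
grip_force: 0.0
```

Run:
```python
from h import *
im,c=snap('wrist','w3.png');o=readout.observe();print(o['tool_pos'],np.degrees(o['tool_rot']),c['world_from_camera'])
print(proj(c,[.5,.3547,.015]))
im,c=snap('top','top3.png')
a=cv2.resize(im[105:260,210:445],None,fx=3.4,fy=3.4,interpolation=cv2.INTER_CUBIC);cv2.imwrite('pics/ct3.png',a)
```

```text
[0.50095613 0.35380698 0.15832503] [1.79993282e+02 1.99947413e-02 9.82892587e+01] [[ 9.89627747e-01  1.38520826e-01  3.80644527e-02  4.91214878e-01]
 [ 1.43654829e-01 -9.55099374e-01 -2.59130228e-01  4.23124362e-01]
 [ 4.60401661e-04  2.61910606e-01 -9.65092028e-01  3.16048563e-01]
 [ 0.00000000e+00  0.00000000e+00  0.00000000e+00  1.00000000e+00]]
[316.32088448 182.78178976]
```

View pics/w3.png

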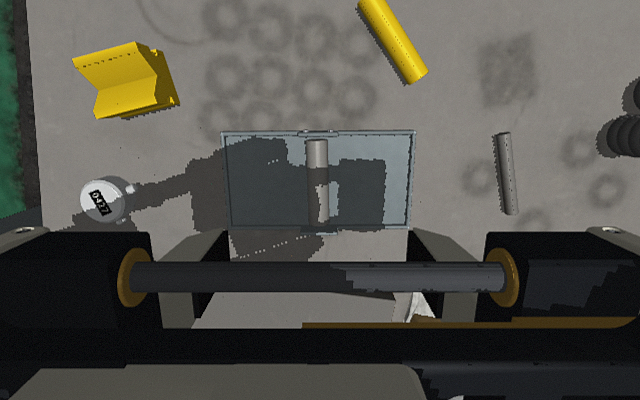

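View pics/ct3.png

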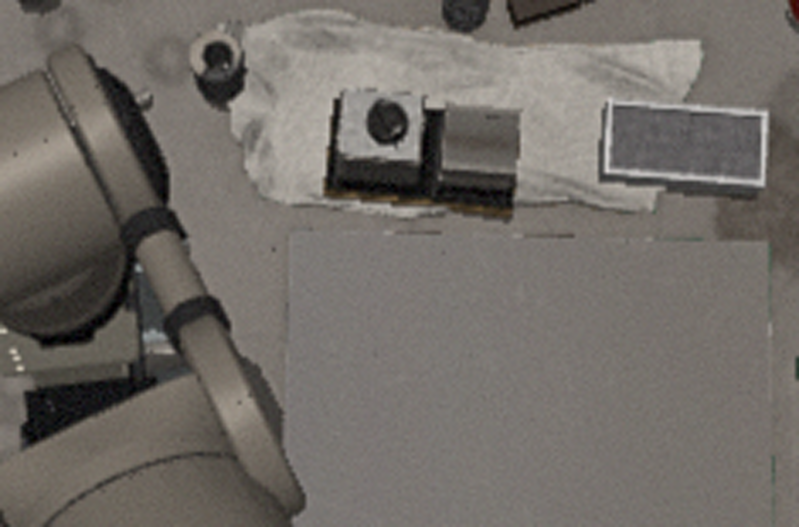

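Both blocks stand upright on the mat, base at (381,125) and V block at (480,140) in the crop, released. In the wrist view the pin spans (317,140)–(317,222), matching the predicted centre (316,183). I'll grasp it.

>>> jog_arm([
  [0,0.01,-0.3,0,1],
  [0,0.01,-0.6,0,1],
  [0,0.01,-0.95,0,1],
  [0,0.01,-0.95,0,1],
])

```text
time: 18.6
tool_pos: [0.4987, 0.3534, 0.0787]
tool_rot: [-3.135, 0.003, 1.715]
contact_force: [-0.6, -0.8, 0.2]
opening: 0.0917
grip_force: 0.0
```

>>> jog_arm([
  [0,0,-0.3,0,1],
  [0,0,-0.6,0,1],
  [0,0,-0.8,0,1],
  [0,0,-0.89,0,1],
  [0,0,-0.89,0,1],
  [0,0,-0.89,0,1],
])

```text
time: 19.2
tool_pos: [0.5013, 0.3558, 0.0125]
tool_rot: [3.14, -0.001, 1.716]
contact_force: [0.3, -0.3, 0.5]
opening: 0.0919
grip_force: 0.0
```

>>> jog_arm([
  [0,0,0,0,-1],
  [0,0,0,0,-1],
  [0,0,0,0,-1],
  [0,0,0,0,-1],
  [0,0,0,0,-1],
  [0,0,0,0,-1],
  [0,0,0,0,-1],
  [0,0,0,0,-1],
  [0,0,0,0,-1],
  [0,0,0,0,-1],
], squeeze=40)

```text
time: 20.2
tool_pos: [0.5004, 0.3556, 0.0111]
tool_rot: [3.141, 0.0, 1.717]
contact_force: [-0.7, 0.3, -0.4]
opening: 0.0165
grip_force: 27.9
```

>>> jog_arm([
  [0,0,0,0,-1],
  [0,0,0,0,-1],
  [0,0,0,0,-1],
])

```text
time: 20.5
tool_pos: [0.5004, 0.3556, 0.0111]
tool_rot: [3.141, -0.0, 1.717]
contact_force: [0.5, -0.8, 1.1]
opening: 0.0164
grip_force: 39.8
```

The opening is 16.4 mm on a 20 mm pin, so the pads only bite above the pin's axis. I'll regrip a little deeper.

>>> jog_arm([
  [0,0,0,0,0],
  [0,0,0,0,0],
  [0,0,0,0,0],
  [0,0,-0.02,0,0],
  [0,0,-0.04,0,0],
  [0,0,-0.04,0,-1],
  [0,0,-0.04,0,-1],
  [0,0,-0.04,0,-1],
  [0,0,-0.04,0,-1],
  [0,0,-0.04,0,-1],
  [0,0,-0.04,0,-1],
  [0,0,-0.04,0,-1],
])

```text
time: 21.7
tool_pos: [0.5004, 0.3556, 0.008]
tool_rot: [3.141, -0.0, 1.717]
contact_force: [0.6, 0.6, -0.1]
opening: 0.0164
grip_force: 40.0
```

>>> jog_arm([
  [0,0,0,0,-1],
  [0,0,0,0,-1],
  [0,0,0,0,-1],
])

```text
time: 22.0
tool_pos: [0.5004, 0.3556, 0.008]
tool_rot: [3.141, -0.0, 1.717]
contact_force: [0.4, -0.5, 0.5]
opening: 0.0161
grip_force: 40.0
```

The opening is the same at both depths, so the pin has flats (it doesn't roll), and the higher grip was sound. I'll go back to it so the tips stay above the seat's lip.

>>> jog_arm([
  [0,0,0,0,0],
  [0,0,0,0,0],
  [0,0,0,0,0],
  [0,0,0.02,0,0],
  [0,0,0.04,0,0],
  [0,0,0.04,0,-1],
  [0,0,0.04,0,-1],
  [0,0,0.04,0,-1],
  [0,0,0.04,0,-1],
  [0,0,0.04,0,-1],
  [0,0,0.04,0,-1],
  [0,0,0.04,0,-1],
])

```text
time: 23.2
tool_pos: [0.5004, 0.3556, 0.0111]
tool_rot: [3.142, 0.0, 1.717]
contact_force: [0.1, 0.4, -0.0]
opening: 0.0165
grip_force: 40.0
```

>>> jog_arm([
  [0,0,0,0,-1],
  [0,0,0,0,-1],
  [0,0,0.1,0,-1],
  [0,0,0.2,0,-1],
  [0,0,0.4,0,-1],
  [0,0,0.7,0,-1],
  [0,0,1,0,-1],
  [0,0,1,0,-1],
  [0,0,1,0,-1],
])

```text
time: 24.1
tool_pos: [0.5004, 0.3556, 0.0915]
tool_rot: [3.141, -0.0, 1.717]
contact_force: [-0.4, 0.2, -2.2]
opening: 0.0163
grip_force: 40.0
```

>>> jog_arm([
  [0.1,-0.2,0.3,0,-1],
  [0.2,-0.5,0.6,-0.02,-1],
  [0.3,-0.75,0.6,-0.02,-1],
  [0.414,-0.972,0.6,-0.025,-1],
])

```text
time: 24.5
tool_pos: [0.5332, 0.2767, 0.1384]
tool_rot: [-3.14, 0.0, 1.677]
contact_force: [-0.3, 0.3, -2.1]
opening: 0.0161
grip_force: 40.0
```

>>> jog_arm([
  [0.1,-0.25,0,0,-1],
  [0.2,-0.5,0,-0.02,-1],
  [0.3,-0.75,0,-0.02,-1],
  [0.414,-0.972,0,-0.025,-1],
])

```text
time: 24.9
tool_pos: [0.5659, 0.1988, 0.1373]
tool_rot: [-3.138, 0.001, 1.638]
contact_force: [-0.8, 0.7, -1.7]
opening: 0.0166
grip_force: 40.0
```

>>> jog_arm([
  [0.1,-0.25,0,0,-1],
  [0.2,-0.5,0,-0.02,-1],
  [0.3,-0.75,0,-0.02,-1],
  [0.414,-0.972,0,-0.025,-1],
])

```text
time: 25.3
tool_pos: [0.599, 0.1212, 0.1372]
tool_rot: [-3.138, 0.0, 1.599]
contact_force: [-0.3, 0.1, -1.1]
opening: 0.0171
grip_force: 40.0
```

>>> jog_arm([
  [0.1,-0.25,0,0,-1],
  [0.2,-0.5,0,-0.02,-1],
  [0.3,-0.75,0,-0.02,-1],
  [0.414,-0.972,0,-0.025,-1],
])

```text
time: 25.7
tool_pos: [0.6323, 0.0435, 0.1374]
tool_rot: [-3.138, -0.0, 1.559]
contact_force: [-0.5, 0.0, -2.6]
opening: 0.0163
grip_force: 40.0
```

>>> jog_arm([
  [0.1,-0.25,0,0,-1],
  [0.2,-0.5,0,-0.02,-1],
  [0.3,-0.75,0,-0.02,-1],
  [0.414,-0.972,0,-0.025,-1],
  [0.414,-0.972,0,-0.025,-1],
  [0.414,-0.972,0,-0.025,-1],
  [0.414,-0.972,0,-0.025,-1],
])

```text
time: 26.4
tool_pos: [0.6657, -0.0327, 0.1389]
tool_rot: [-3.141, -0.0, 1.521]
contact_force: [0.1, -0.4, -2.6]
opening: 0.0164
grip_force: 40.0
```

Run:
```python
from h import *
im,c=snap('wrist','w4.png');o=readout.observe();print(o['tool_pos'],np.degrees(o['tool_rot']))
```

```text
[ 0.66569205 -0.03252686  0.13903016] [-1.79976100e+02 -1.63104820e-02  8.71629373e+01]
```

View pics/w4.png

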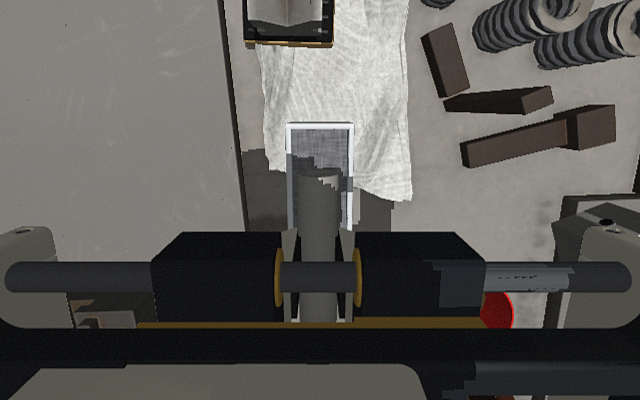

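The pin hangs above the seat, its near end at (320,172). The seat's far lip runs (287,123)–(354,122), with sides at columns about 288 and 353. I'll cast these onto the lip height.

Run:
```python
from h import *
c=cams.calibration('wrist')
a=ray(c,(286.5,122.5),.028);b=ray(c,(354.5,121.5),.028);l=ray(c,(287.5,215),.028);r=ray(c,(353.7,215),.028)
print(a,b,np.linalg.norm(a-b),'dir',np.degrees(np.arctan2(*(b-a)[1::-1])))
for p,q in((a,l),(b,r)):print(np.degrees(np.arctan2(*(p-q)[1::-1])))
th=np.radians(87.2);u=np.array([np.cos(th),np.sin(th)])
print('centre',(a+b)[:2]/2-.058*u)
e=ray(c,(320.5,171),.135);print('pin end',e, 'centre',e[:2]-.04*u)
```

```text
[0.64441894 0.02611634 0.028     ] [0.69839181 0.02415787 0.028     ] 0.05400839058649266 dir -2.078137527449973
86.32061045468458
88.26256460337987
centre [ 0.66857209 -0.03279365]
pin end [0.66963508 0.00615804 0.135     ] centre [ 0.66768108 -0.0337942 ]
```

>>> jog_arm([
  [0.02,0,-0.25,0,-1],
  [0.02,0,-0.5,0,-1],
  [0.02,0,-0.75,0,-1],
  [0.02,0,-0.9,0,-1],
  [0.02,0,-0.9,0,-1],
])

```text
time: 26.95
tool_pos: [0.6663, -0.0324, 0.0653]
tool_rot: [-3.138, -0.0, 1.521]
contact_force: [-0.6, 0.9, -2.0]
opening: 0.0168
grip_force: 40.0
```

>>> jog_arm([
  [0,0,-0.15,0,-1],
  [0,0,-0.25,0,-1],
  [0,0,-0.35,0,-1],
  [0,0,-0.41,0,-1],
  [0,0,-0.44,0,-1],
  [0,0,-0.45,0,-1],
  [0,0,-0.45,0,-1],
  [0,0,-0.45,0,-1],
])

```text
time: 27.75
tool_pos: [0.6678, -0.0333, 0.0315]
tool_rot: [3.141, 0.0, 1.52]
contact_force: [-0.3, -1.2, -1.6]
opening: 0.0164
grip_force: 40.0
```

>>> jog_arm([
  [0,0,-0.01,0,-1],
  [0,0,-0.01,0,-1],
  [0,0,-0.01,0,1],
  [0,0,-0.01,0,1],
  [0,0,-0.01,0,1],
  [0,0,-0.01,0,1],
  [0,0,-0.01,0,1],
  [0,0,0.1,0,1],
  [0,0,0.4,0,1],
  [0,0,0.7,0,1],
  [0,0,1,0,1],
  [0,0,1,0,1],
])

```text
time: 28.95
tool_pos: [0.6699, -0.0335, 0.1159]
tool_rot: [3.134, 0.001, 1.521]
contact_force: [1.5, 0.5, 0.7]
opening: 0.09
grip_force: 0.0
```

>>> jog_arm([
  [0,0.3,0.6,0,1],
  [-0.05,0.5,0.6,0,1],
  [-0.08,0.95,0.6,0,1],
])

```text
time: 29.25
tool_pos: [0.6619, 0.0417, 0.1607]
tool_rot: [3.138, 0.001, 1.518]
contact_force: [-0.2, 0.5, -1.9]
opening: 0.0916
grip_force: 0.0
```

>>> jog_arm([
  [0,0.3,0,0,1],
  [-0.05,0.5,0,0,1],
  [-0.09,0.94,0,0,1],
  [-0.09,0.94,0,0,1],
  [-0.09,0.94,0,0,1],
  [-0.09,0.94,0,0,1],
])

```text
time: 29.85
tool_pos: [0.6539, 0.1171, 0.1588]
tool_rot: [-3.141, 0.001, 1.52]
contact_force: [0.3, -0.8, 0.1]
opening: 0.0914
grip_force: 0.0
```

Run:
```python
from h import *
o=readout.observe();print(o['tool_pos'],np.degrees(o['tool_rot']))
im,c=snap('top','top5.png')
a=cv2.resize(im[120:175,290:450],None,fx=5,fy=5,interpolation=cv2.INTER_CUBIC);cv2.imwrite('pics/ct5.png',a)
```

```text
[0.65388915 0.11712019 0.15880437] [-1.79981270e+02  2.99593137e-02  8.70849627e+01]
```

View pics/ct5.png

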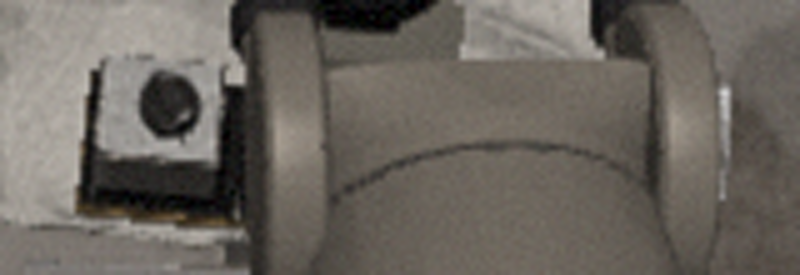

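The arm hides the seat for now, so I'll check it later. The base still stands upright at (160,105). I'll fetch the V block.

>>> jog_arm([
  [-0.016,0,-0.3,-0.007,1],
  [-0.016,0,-0.6,-0.007,1],
  [-0.016,0,-0.8,-0.007,1],
  [-0.016,0,-0.8,-0.007,1],
])

```text
time: 30.3
tool_pos: [0.6511, 0.1166, 0.0923]
tool_rot: [-3.136, 0.001, 1.508]
contact_force: [-0.7, -0.0, -0.1]
opening: 0.092
grip_force: 0.0
```

>>> jog_arm([
  [0,0,-0.2,0,1],
  [0,0,-0.4,0,1],
  [0,0,-0.6,0,1],
  [0,0,-0.71,0,1],
  [0,0,-0.71,0,1],
  [0,0,-0.71,0,1],
])

```text
time: 30.9
tool_pos: [0.6533, 0.1177, 0.0393]
tool_rot: [3.14, -0.0, 1.509]
contact_force: [0.0, 0.0, 0.2]
opening: 0.092
grip_force: 0.0
```

>>> jog_arm([
  [0,0,0,0,-1],
  [0,0,0,0,-1],
  [0,0,0,0,-1],
  [0,0,0,0,-1],
  [0,0,0,0,-1],
  [0,0,0,0,-1],
  [0,0,0,0,-1],
  [0,0,0,0,-1],
], squeeze=50)

```text
time: 31.7
tool_pos: [0.6527, 0.118, 0.0383]
tool_rot: [3.141, -0.0, 1.51]
contact_force: [0.4, 0.9, 0.3]
opening: 0.0456
grip_force: 50.0
```

>>> jog_arm([
  [0,0,0.1,0,-1],
  [0,0,0.4,0,-1],
  [0,0,0.7,0,-1],
  [0,0,1,0,-1],
  [0,0,1,0,-1],
  [0,0,1,0,-1],
])

```text
time: 32.3
tool_pos: [0.6521, 0.1179, 0.1176]
tool_rot: [-3.141, 0.0, 1.509]
contact_force: [-1.0, -0.6, -6.4]
opening: 0.0457
grip_force: 50.0
```

>>> jog_arm([
  [-0.2,0,0.3,0.08,-1],
  [-0.4,0.2,0.4,0.16,-1],
  [-0.6,0.5,0.4,0.24,-1],
  [-0.75,0.75,0.4,0.32,-1],
  [-0.823,0.952,0.4,0.377,-1],
  [-0.823,0.952,0.4,0.377,-1],
])

```text
time: 32.9
tool_pos: [0.5845, 0.1961, 0.1481]
tool_rot: [-3.138, -0.002, 2.106]
contact_force: [0.4, -0.0, -5.7]
opening: 0.0458
grip_force: 50.0
```

>>> jog_arm([
  [-0.2,0.2,0,0.08,-1],
  [-0.4,0.4,0,0.16,-1],
  [-0.6,0.6,0,0.24,-1],
  [-0.75,0.8,0,0.32,-1],
  [-0.823,0.952,0,0.377,-1],
  [-0.823,0.952,0,0.377,-1],
])

```text
time: 33.5
tool_pos: [0.5197, 0.2709, 0.1488]
tool_rot: [-3.14, -0.002, 2.695]
contact_force: [0.4, 0.0, -6.3]
opening: 0.0455
grip_force: 50.0
```

>>> jog_arm([
  [-0.2,0.2,0,0.08,-1],
  [-0.4,0.4,0,0.16,-1],
  [-0.6,0.6,0,0.24,-1],
  [-0.75,0.8,0,0.32,-1],
  [-0.823,0.952,0,0.377,-1],
  [-0.823,0.952,0,0.377,-1],
  [-0.823,0.952,0,0.377,-1],
  [-0.823,0.952,0,0.377,-1],
])

```text
time: 34.3
tool_pos: [0.4558, 0.3453, 0.1498]
tool_rot: [-3.141, -0.001, -3.001]
contact_force: [0.5, 0.2, -5.4]
opening: 0.0457
grip_force: 50.0
```

>>> jog_arm([
  [0,0.01,-0.25,0,-1],
  [-0.01,0.01,-0.5,0,-1],
  [-0.01,0.01,-0.75,0,-1],
  [-0.01,0.01,-0.95,0,-1],
  [-0.01,0.01,-0.95,0,-1],
])

```text
time: 34.8
tool_pos: [0.4535, 0.3455, 0.072]
tool_rot: [-3.14, -0.005, -3.0]
contact_force: [0.2, -0.2, -6.3]
opening: 0.0455
grip_force: 50.0
```

>>> jog_arm([
  [0,0,-0.2,0,-1],
  [0,0,-0.35,0,-1],
  [0,0,-0.5,0,-1],
  [0,0,-0.6,0,-1],
  [0,0,-0.64,0,-1],
  [0,0,-0.65,0,-1],
  [0,0,-0.66,0,-1],
  [0,0,-0.66,0,-1],
  [0,0,-0.66,0,-1],
])

```text
time: 35.7
tool_pos: [0.4546, 0.3474, 0.022]
tool_rot: [3.141, 0.001, -2.997]
contact_force: [0.3, -0.5, -5.9]
opening: 0.0456
grip_force: 50.0
```

>>> jog_arm([
  [0,-0.01,-0.015,0,-1],
  [0,-0.01,-0.028,0,-1],
  [0,-0.01,-0.028,0,-1],
  [0,-0.01,-0.028,0,-1],
])

```text
time: 36.1
tool_pos: [0.4544, 0.3465, 0.0193]
tool_rot: [3.142, 0.0, -2.997]
contact_force: [-0.9, 0.1, -4.8]
opening: 0.046
grip_force: 50.0
```

>>> jog_arm([
  [0,0,0,0,1],
  [0,0,0,0,1],
  [0,0,0,0,1],
  [0,0,0,0,1],
  [0,0,0.1,0,1],
  [0,0,0.3,0,1],
  [0,0,0.6,0,1],
  [0,0,1,0,1],
  [0,0,1,0,1],
])

```text
time: 37.0
tool_pos: [0.4567, 0.3479, 0.1042]
tool_rot: [3.138, 0.008, -2.997]
contact_force: [0.5, -0.1, 0.2]
opening: 0.0919
grip_force: 0.0
```

>>> jog_arm([
  [0,0,0.4,0,1],
  [0.2,-0.2,0.8,-0.09,1],
  [0.4,-0.4,0.8,-0.18,1],
  [0.6,-0.5,0.8,-0.27,1],
  [0.843,-0.671,0.8,-0.377,1],
  [0.843,-0.671,0.8,-0.377,1],
])

```text
time: 37.6
tool_pos: [0.5236, 0.2911, 0.1631]
tool_rot: [3.141, 0.001, 2.688]
contact_force: [0.2, -0.5, -0.9]
opening: 0.0919
grip_force: 0.0
```

>>> jog_arm([
  [0.2,-0.2,0,-0.09,1],
  [0.4,-0.4,0,-0.18,1],
  [0.6,-0.5,0,-0.27,1],
  [0.843,-0.671,0,-0.377,1],
  [0.843,-0.671,0,-0.377,1],
])

```text
time: 38.1
tool_pos: [0.5904, 0.2379, 0.1628]
tool_rot: [3.141, 0.001, 2.098]
contact_force: [-0.0, 0.4, -1.1]
opening: 0.0919
grip_force: 0.0
```

>>> jog_arm([
  [0.2,-0.2,0,-0.09,1],
  [0.4,-0.4,0,-0.18,1],
  [0.6,-0.5,0,-0.27,1],
  [0.843,-0.671,0,-0.377,1],
  [0.843,-0.671,0,-0.377,1],
  [0.843,-0.671,0,-0.377,1],
  [0.843,-0.671,0,-0.377,1],
])

```text
time: 38.8
tool_pos: [0.6555, 0.1865, 0.1632]
tool_rot: [-3.141, -0.0, 1.514]
contact_force: [-0.2, -0.1, -0.1]
opening: 0.092
grip_force: 0.0
```

>>> jog_arm([
  [0.015,-0.013,-0.3,0,1],
  [0.015,-0.013,-0.6,0,1],
  [0.015,-0.013,-0.8,0,1],
  [0.015,-0.013,-0.8,0,1],
])

```text
time: 39.2
tool_pos: [0.6554, 0.1851, 0.0967]
tool_rot: [-3.136, 0.001, 1.513]
contact_force: [-0.4, 0.2, -0.0]
opening: 0.0919
grip_force: 0.0
```

>>> jog_arm([
  [0,0,-0.2,0,1],
  [0,0,-0.4,0,1],
  [0,0,-0.55,0,1],
  [0,0,-0.61,0,1],
  [0,0,-0.61,0,1],
  [0,0,-0.61,0,1],
])

```text
time: 39.8
tool_pos: [0.6583, 0.1846, 0.0514]
tool_rot: [3.14, -0.0, 1.51]
contact_force: [1.0, 0.4, 0.2]
opening: 0.0915
grip_force: 0.0
```

>>> jog_arm([
  [0,0,0,0,-1],
  [0,0,0,0,-1],
  [0,0,0,0,-1],
  [0,0,0,0,-1],
  [0,0,0,0,-1],
  [0,0,0,0,-1],
  [0,0,0,0,-1],
  [0,0,0,0,-1],
], squeeze=50)

```text
time: 40.6
tool_pos: [0.6573, 0.1844, 0.0505]
tool_rot: [-3.14, 0.0, 1.509]
contact_force: [-3.6, -0.2, 2.4]
opening: 0.05
grip_force: 50.0
```

>>> jog_arm([
  [0,0,0.1,0,-1],
  [0,0,0.4,0,-1],
  [0,0,0.7,0,-1],
  [0,0,1,0,-1],
  [0,0,1,0,-1],
  [0,0,1,0,-1],
])

```text
time: 41.2
tool_pos: [0.6577, 0.1843, 0.1297]
tool_rot: [-3.141, 0.0, 1.509]
contact_force: [-0.1, -0.1, -6.8]
opening: 0.0499
grip_force: 50.0
```

>>> jog_arm([
  [-0.1,0.15,0.1,0.08,-1],
  [-0.2,0.3,0.2,0.16,-1],
  [-0.3,0.5,0.2,0.24,-1],
  [-0.4,0.65,0.2,0.32,-1],
  [-0.4475,0.742,0.2,0.376,-1],
  [-0.4475,0.742,0.2,0.376,-1],
])

```text
time: 41.8
tool_pos: [0.6204, 0.2447, 0.144]
tool_rot: [-3.138, -0.001, 2.102]
contact_force: [0.2, 0.1, -6.0]
opening: 0.0499
grip_force: 50.0
```

>>> jog_arm([
  [-0.1,0.15,0,0.08,-1],
  [-0.2,0.3,0,0.16,-1],
  [-0.3,0.5,0,0.24,-1],
  [-0.4,0.65,0,0.32,-1],
  [-0.4475,0.742,0,0.376,-1],
  [-0.4475,0.742,0,0.376,-1],
])

```text
time: 42.4
tool_pos: [0.5855, 0.3034, 0.145]
tool_rot: [-3.14, -0.002, 2.69]
contact_force: [-0.3, -1.1, -7.4]
opening: 0.0497
grip_force: 50.0
```

>>> jog_arm([
  [-0.1,0.15,0,0.08,-1],
  [-0.2,0.3,0,0.16,-1],
  [-0.3,0.5,0,0.24,-1],
  [-0.4,0.65,0,0.32,-1],
  [-0.4475,0.742,0,0.377,-1],
  [-0.4475,0.742,0,0.377,-1],
  [-0.4475,0.742,0,0.377,-1],
  [-0.4475,0.742,0,0.377,-1],
])

```text
time: 43.2
tool_pos: [0.551, 0.3615, 0.1461]
tool_rot: [-3.141, -0.0, -3.004]
contact_force: [0.2, 0.0, -5.9]
opening: 0.0503
grip_force: 50.0
```

Descend to about 0.0325 (−0.1136).

>>> jog_arm([
  [-0.01,0.01,-0.25,0,-1],
  [-0.01,0.01,-0.5,0,-1],
  [-0.01,0.01,-0.7,0,-1],
  [-0.01,0.01,-0.9,0,-1],
  [-0.01,0.01,-0.9,0,-1],
])

```text
time: 43.7
tool_pos: [0.5486, 0.3617, 0.0718]
tool_rot: [-3.14, -0.005, -3.003]
contact_force: [-0.1, 0.5, -6.7]
opening: 0.0505
grip_force: 50.0
```

>>> jog_arm([
  [0,0,-0.2,0,-1],
  [0,0,-0.35,0,-1],
  [0,0,-0.45,0,-1],
  [0,0,-0.5,0,-1],
  [0,0,-0.52,0,-1],
  [0,0,-0.52,0,-1],
  [0,0,-0.52,0,-1],
])

```text
time: 44.4
tool_pos: [0.55, 0.3635, 0.0335]
tool_rot: [3.141, 0.001, -3.0]
contact_force: [-0.2, 0.7, -6.4]
opening: 0.0499
grip_force: 50.0
```

>>> jog_arm([
  [0,-0.01,-0.014,0,-1],
  [0,-0.01,-0.024,0,-1],
  [0,-0.01,-0.024,0,-1],
  [0,-0.01,-0.024,0,-1],
])

```text
time: 44.8
tool_pos: [0.5499, 0.3625, 0.0315]
tool_rot: [3.141, 0.001, -3.0]
contact_force: [-0.6, 0.1, -1.7]
opening: 0.0502
grip_force: 50.0
```

Contact. I'll release, rise and step back clear of the top camera's view.

>>> jog_arm([
  [0,0,0,0,1],
  [0,0,0,0,1],
  [0,0,0,0,1],
  [0,0,0,0,1],
  [0,0,0.1,0,1],
  [0,0,0.3,0,1],
  [0,0,0.6,0,1],
  [0,0,1,0,1],
  [0,0,1,0,1],
])

```text
time: 45.7
tool_pos: [0.5522, 0.3638, 0.1168]
tool_rot: [3.138, 0.009, -3.0]
contact_force: [1.0, 0.0, -0.4]
opening: 0.0918
grip_force: 0.0
```

>>> jog_arm([
  [0,0,0.5,0,1],
  [0,0,1,0,1],
  [0,0,1,0,1],
])

```text
time: 46.0
tool_pos: [0.5522, 0.3638, 0.1978]
tool_rot: [3.138, 0.011, -3.0]
contact_force: [-0.2, 0.1, 0.9]
opening: 0.0914
grip_force: 0.0
```

>>> jog_arm([
  [-0.5,0.1,0.5,0,1],
  [-1,0.2,1,0,1],
  [-1,0.2,1,0,1],
])

```text
time: 46.3
tool_pos: [0.468, 0.3799, 0.275]
tool_rot: [3.139, 0.005, -2.998]
contact_force: [-0.7, 1.4, 0.4]
opening: 0.0918
grip_force: 0.0
```

>>> jog_arm([
  [-0.5,0.4,0,0,1],
  [-1,0.8,0,0,1],
  [-1,0.8,0,0,1],
])

```text
time: 46.6
tool_pos: [0.3854, 0.4453, 0.2705]
tool_rot: [3.141, -0.002, -2.995]
contact_force: [-0.2, -0.4, -0.2]
opening: 0.092
grip_force: 0.0
```

>>> jog_arm([
  [-0.5,0.4,0,0,1],
  [-1,0.8,0,0,1],
  [-1,0.8,0,0,1],
])

```text
time: 46.9
tool_pos: [0.3058, 0.509, 0.27]
tool_rot: [3.141, -0.002, -2.995]
contact_force: [1.1, -1.1, -0.4]
opening: 0.0915
grip_force: 0.0
```

>>> jog_arm([
  [-0.5,0.4,0,0,1],
  [-1,0.5,0,0,1],
  [-1,0.5,0,0,1],
  [-1,0.5,0,0,1],
  [-1,0.5,0,0,1],
])

```text
time: 47.4
tool_pos: [0.2312, 0.5459, 0.2706]
tool_rot: [-3.141, 0.0, -3.001]
contact_force: [-0.9, -0.4, 0.1]
opening: 0.0918
grip_force: 0.0
```

Run:
```python
from h import *
im,c=snap('top','top6.png')
a=cv2.resize(im[105:260,210:445],None,fx=3.4,fy=3.4,interpolation=cv2.INTER_CUBIC);cv2.imwrite('pics/ct6.png',a)
```

```text
(no output)
```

View pics/ct6.png

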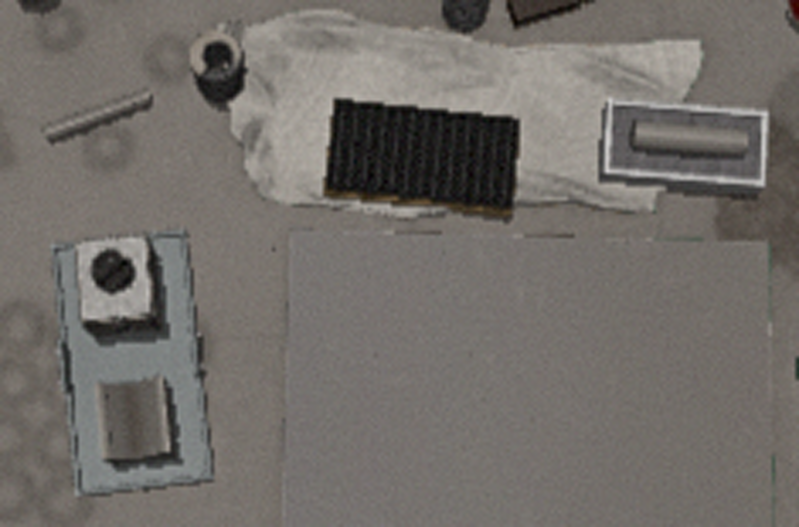

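The top view shows the base at (113,280) and the V block at (137,418) upright in their original tray ends. The pin lies lengthwise in the seat at (690,137), which is centred once its height is allowed for. Block corners match the first picture within about a pixel (2 mm). The spring and thin pin are untouched.

```bash
python3 -c "
from cell import ticket
print(ticket.hand_in())"
```

```text
the job is handed in; nothing more can be done
None
```

The job is done and handed in at about 47 s of the 112 s allowed: the thick pin lies lengthwise in the middle of the felt-lined seat, both blocks stand upright in their original ends of the gauge tray, and the spring, counter and thin pin were not touched.

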